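Free the stamp-pad tin from its spring clip

TASK

The sloping desk stand has two spring clips; one of them holds the closed stamp-pad tin and the other a square block of paper notes. Swing the clip that holds the tin up and back until it stays open by itself, then take the tin out and lay it, without dropping it, flat and right way up inside the shallow wooden tray. Leave that clip standing open, and leave the other clip, its paper block and everything else as they are.

Things in the scene. Friction and masses are not known exactly. Their poses are not given: they have to be found in the camera images.
- stand: A fixed wooden desk stand, 240 mm wide (its y), about 150 mm deep (its x) and about 110 mm high, with a plain face that slopes up at 25 degrees to the level away from the robot (towards the stand's +x), so a tool square to the face is tilted 25 degrees from vertical, leaning back towards the robot. The face has an 8 mm lip at its foot and two places side by side, left (+y) and right (-y), 125 mm apart, each with a spring clip hinged above it. Origin: centre of the underside.
- place_left (a point): The left place on the sloping face: the point on the face under the middle of whatever lies there. Axes are the stand's, not the slope's.
- place_right (a point): The right place on the sloping face, likewise.
- clip_left (a joint): The left spring clip's hinge angle: about 0 shut on the bare face, 0.02 to 0.06 shut on the paper block, about 0.17 shut on the tin, 2.0 standing fully open. An over-centre spring pulls it shut below about 1.0 and throws it open, where it stays, above it; the push at the knob is at most about 2.5 N and falls to nothing there.
- clip_left_knob (a point): Centre of the black cylindrical knob at the free end of the left clip: 16 mm in diameter, 18 mm wide between its flat ends, its axis along the stand's y. It can be pinched across its flat ends (along the stand's y) and turns in the grip as the clip swings; nothing lies within 25 mm beside it at its own height. It circles the hinge at a radius of 63 mm, from down the slope, up and over towards the top of the slope. On the tin's side it starts about 52 mm off the sloping face.
- clip_left_hinge (a point): Centre of the left clip's hinge pin, 30 mm off the sloping face, axis along the stand's y.
- clip_right (a joint): The right spring clip's hinge angle: about 0 shut on the bare face, 0.02 to 0.06 shut on the paper block, about 0.17 shut on the tin, 2.0 standing fully open. An over-centre spring pulls it shut below about 1.0 and throws it open, where it stays, above it; the push at the knob is at most about 2.5 N and falls to nothing there.
- clip_right_knob (a point): Centre of the black cylindrical knob at the free end of the right clip: 16 mm in diameter, 18 mm wide between its flat ends, its axis along the stand's y. It can be pinched across its flat ends (along the stand's y) and turns in the grip as the clip swings; nothing lies within 25 mm beside it at its own height. It circles the hinge at a radius of 63 mm, from down the slope, up and over towards the top of the slope. On the tin's side it starts about 52 mm off the sloping face.
- clip_right_hinge (a point): Centre of the right clip's hinge pin, 30 mm off the sloping face, axis along the stand's y.
- tin_center (a point): Centre of the stamp-pad tin, a closed flat box 59 x 89 x 18 mm, about 70 g, lying on one of the two places (either) with its long side running up the slope and resting on the lip. Its own z is square to its lid; its own x is across the 59 mm width and its own y along the 89 mm length. It may be gripped across the 59 mm width; 25 mm or more is free beside it, and with its clip open nothing stands over it.
- notes_center (a point): Centre of the square block of paper notes, 76 x 76 x 10 mm, held on the other place.
- tray: A fixed shallow wooden tray, outside 125 mm (its x) x 160 mm (its y) x 18 mm high, walls 6 mm thick, inside 113 x 148 mm, floor 6 mm above the counter. It stands left or right of the stand. Origin: centre of the underside.
- mug: A white coffee mug with a blue band and one handle, 80 x 117 x 102 mm, upright; origin under its middle. To be left alone.
- stamp: A wooden rubber stamp, 52 x 32 x 64 mm, standing on the counter in front of the sloping stand; origin under its middle. To be left alone.
- jar: A small blue and white vase, 66 mm in diameter, 105 mm high, at the back, right of the stand; origin under its middle. To be left alone.
- pen: A capped fountain pen, 128 mm long, 13 mm thick, lying on the counter; origin under its middle. To be left alone.
Things that resemble listed ones, but are neither listed nor needed, are in the scene too. Of the things shaped like the tray, the wooden one is meant.

How it is judged:
On the way:
1. the clip that holds the tin stands open by itself, untouched, with the tin still in its place (((y of notes_center in the frame of stand above 0 m and value of joint clip_right above 1.3 rad) or (y of notes_center in the frame of stand below 0 m and value of joint clip_left above 1.3 rad)) and (distance between tin_center and place_left below 0.03 m or distance between tin_center and place_right below 0.03 m) and contact force between the fingers and clip_left below 0.1 N and contact force between the fingers and clip_right below 0.1 N), for 0.2 s.
At the end, for the whole second after the job is handed in: The tin lies at rest in the tray, flat on its floor and right way up (within 0.12 rad); the clip that held it stands open (beyond 1.3 rad); the other clip is shut (under 0.35 rad) and its paper block has moved less than 15 mm (x of tin_center in the frame of tray between -0.05 and 0.05 m and y of tin_center in the frame of tray between -0.06 and 0.06 m and height (world z) of tin_center below 0.022 m and angle between tin_center's own z axis and vertical below 0.12 rad and linear speed of tin below 0.02 m/s and ((y of notes_center in the frame of stand above 0 m and value of joint clip_right above 1.3 rad and value of joint clip_left below 0.35 rad) or (y of notes_center in the frame of stand below 0 m and value of joint clip_left above 1.3 rad and value of joint clip_right below 0.35 rad)) and distance of notes_center from where it was at the start of the episode below 0.015 m); the robot touches nothing.
It fails at once if the clip on the paper block is lifted (beyond 0.6 rad) ((y of notes_center in the frame of stand above 0 m and value of joint clip_left above 0.6 rad) or (y of notes_center in the frame of stand below 0 m and value of joint clip_right above 0.6 rad)).
It fails at once if the paper block is moved more than 25 mm (distance of notes_center from where it was at the start of the episode above 0.025 m).
It fails at once if the tin is let fall from more than about 45 mm (distance between tin_center and place_left above 0.09 m and distance between tin_center and place_right above 0.09 m and height (world z) of tin_center above 0.06 m and contact force between anything else and tin below 0.005 N).
It fails at once if the mug, stamp, jar or pen is moved more than 30 mm (distance of any of mug, stamp, jar, pen from where it was at the start of the episode above 0.03 m).
It also fails if it takes over 54 s, if anything falls off the work surface, if the arm or the gripper's body presses on something with over 40 N, if the wrist force passes 120 N, or if a joint passes its speed limit or range.

ROBOT

A 6-joint arm with a two-finger parallel gripper is mounted at the origin on a cart in front of the work surface, level with it; the furniture and walls round the work are solid. World frame = base frame: x ahead of the robot, y to its left, z up, the work surface at z = 0. Lengths are in m, angles in rad, forces in N, time in s.
With the tool pointing down it reaches from about 0.275 to 0.85 m from the base axis. Payload 5.2 kg.
Tool frame: the origin (TCP) lies midway between the tips of the shut fingers; the grasp point (between the pads) lies 19 mm behind it; z points along the fingers, y is the line along which they close (so a half turn about z gives the same grasp; the last joint's range is limited). The gripper opens to 85 mm and grips with 20 to 120 N. Pads are 22 mm wide; open, the fingers measure 114 mm over their backs; the gripper's body (76 mm by 85 mm) begins 54 mm behind the grasp point. The pads swing forward as they close: fully open they stand 13 mm farther back than shut.
Start: joints at [1.054, 0.259, 1.535, -0, 1.348, -0.203], TCP at [0.17, 0.523, 0.231] pointing down, gripper open.
Joint ranges: [-3.14, 3.14], [-0.91, 2.08], [0.19, 2.58], [-1.22, 4.36], [0.22, 2.71], [-3.12, 3.12]. Speed limits (rad/s): [2.57, 2.57, 3.14, 3.14, 3.14, 3.14].

INTERFACE

Orientations are given as [roll, pitch, yaw] about the fixed x, y, z axes, in that order (R = Rz(yaw) Ry(pitch) Rx(roll)).
In Python, from bench import ctrl, snapshot, camera_params, job_done, masks_of, tip_of gives the robot as it stands.
- The arm moves only by the shell command python3 -m inch 'ROWS'. ROWS is JSON, a list of rows, each a list of 7 numbers: the shift along the tool's x, y, z in m, then the turn, a rotation vector about the tool's x, y, z in rad, then the opening in per cent of the stroke, from 0 (shut) to 100 (fully open). In form: [[dx, dy, dz, rx, ry, rz, jaw], ...]. A call has 1 to 12 rows; each row shifts and turns the commanded pose from where the row before left it, along the tool's axes as they then stand; what a row does not reach is not made up. A row lasts 1/8 s, in which the tool goes at most 62.5 mm and 10.7 degrees, less where a joint would pass 70% of its speed; a pose out of reach is approached as far as the arm can. A call is refused whole if a number of a shift passes 0.0625 or a number of a turn 0.188, either way. A call with a gripper value outside its range is refused whole. The fingers move at their own pace and stop on an object; the grip force is fixed at half the most. Time passes only in rows, so rows that do not move let the fingers close. It gives the time, the measured TCP pose, the force, the opening and the grip force at its end, in the units of the state.
- ctrl.state(): the state, without advancing time (a new reading comes with each control period).
- snapshot(name): name is "side" or "top"; returns the picture (400x640x3 uint8, blue, green, red); there is no depth.
- camera_params(name): a dict with "fov_y" (degrees; the focal length in pixels is half the picture's height over the tangent of half this angle, whatever the lens; pixels are square), "cx", "cy" (the principal point, pixels), "R" (3x3) and "t" (3): a world point X has camera coordinates R X + t. Camera axes: x right, y down, z forward; pixel columns grow to the right and rows downward; lengths in m; the calibration is good to about 2 mm. A picture is of the moment at which its call begins. camera_params takes no time and is no camera call.
- job_done(): hands the job in; it is judged then, once.
Trained networks look in the newest picture that a camera, given by its name, has taken for a name from the list of things; names that differ only in an ending like _2 or _b are one class to them, and where a whole thing is asked for, a point or a joint stands for the part that bears it (a point fixed in the world has none). Each returns a list of dicts, best first, with "confidence" (0 to 1); they miss things now and then, are a little off and sometimes report something else, mostly with a low value. They report only what shows in the picture. A call takes as long as a camera call. They do not tell look-alikes from the thing itself.
- masks_of(camera, thing): "pixels" (400x640 bool, what is visible of it).
- tip_of(camera, thing): "at" ([x, y, z] in m, in the coordinates of the camera as it stood for that picture, good to about 4 mm: a listed point, or the origin of a listed thing).
The state is a dict: "time": time; "joint_pos": joint angles; "joint_velocities": joint speeds; "joint_efforts": joint torques, N m; "ee_pos": TCP position; "tcp_rot": TCP orientation; "force": force on the tool from outside, world axes, zero at the start; "ft_torque": the same for the moment, N m; "finger_gap": finger opening in m; "grip_force": force on a finger pad.
Only numpy, scipy, OpenCV 4.12 (cv2) and the standard library are available. Lean on these libraries where they do the work, as an engineer would, in place of code of your own. Each camera call takes 0.05 s, during which the arm holds its last target. There are 200 camera calls.

## Working session

There is one attempt and no reset: what is moved stays moved. The work goes in short steps, Python scripts to look and compute and a shell command to move; the robot and the scene stay as the last step left them, time stands still between calls to the robot, and variables do not carry over. Pictures are saved under pics/ and viewed, at most 10 in all, crops included, and the job is handed in when it is done.

```bash
mkdir -p pics; cat > h.py <<'E'
import numpy as np,cv2
from bench import ctrl,snapshot,camera_params,masks_of,tip_of
from scipy.spatial.transform import Rotation as Ro
def world(cam,p):
    c=camera_params(cam);R=np.array(c["R"]);return R.T@(np.array(p)-np.array(c["t"]))
def pix(cam,X):
    c=camera_params(cam);f=200/np.tan(np.radians(c["fov_y"]/2));q=np.array(c["R"])@X+np.array(c["t"])
    return np.round([c["cx"]+f*q[0]/q[2],c["cy"]+f*q[1]/q[2]])
def tips(cam,names):
    for n in names:
        for d in tip_of(cam,n)[:3]:
            w=world(cam,d["at"]);print(cam,n,round(d["confidence"],2),w.round(3),pix(cam,w))
E
python3 - <<'E'
from h import *
a=snapshot("side");b=snapshot("top")
cv2.imwrite("pics/a.png",a);cv2.imwrite("pics/b.png",b)
N=["stand","tin_center","notes_center","tray","clip_left_knob","clip_right_knob","clip_left_hinge","clip_right_hinge","place_left","place_right","mug","stamp","jar","pen"]
for c in("side","top"): tips(c,N)
s=ctrl.state();print(s["time"],s["ee_pos"],s["tcp_rot"])
E
```

```text
side stand 0.55 [ 0.617 -0.091  0.001] [345. 215.]
side tin_center 0.76 [ 0.58  -0.027  0.055] [330. 195.]
side tin_center 0.54 [ 0.464 -0.164  0.005] [311. 230.]
side notes_center 0.52 [ 0.584 -0.153  0.05 ] [343. 212.]
side tray 0.96 [ 0.306 -0.567 -0.005] [296. 326.]
side tray 0.76 [ 0.501 -0.368  0.004] [342. 262.]
side clip_left_knob 0.41 [ 0.578 -0.03   0.098] [330. 185.]
side clip_right_knob 0.44 [ 0.581 -0.152  0.086] [343. 203.]
side clip_left_hinge 0.79 [ 0.636 -0.03   0.104] [345. 182.]
side clip_left_hinge 0.56 [ 0.58  -0.029  0.049] [330. 197.]
side clip_right_hinge 0.68 [ 0.646 -0.152  0.106] [360. 195.]
side clip_right_hinge 0.34 [ 0.58  -0.033  0.048] [331. 198.]
side place_left 0.97 [ 0.582 -0.032  0.048] [331. 197.]
side place_left 0.7 [ 0.576 -0.031  0.055] [330. 196.]
side place_right 0.75 [ 0.588 -0.159  0.047] [345. 213.]
side place_right 0.73 [ 0.578 -0.031  0.054] [330. 196.]
side place_right 0.35 [ 0.467 -0.165  0.008] [312. 229.]
side mug 0.64 [ 0.503  0.289 -0.001] [291. 178.]
side mug 0.31 [ 0.466 -0.164  0.001] [312. 230.]
side stamp 0.65 [ 0.468 -0.164  
[... 627 characters left out ...]
-0.157  0.09 ] [329. 168.]
top clip_left_hinge 0.6 [ 0.501 -0.372  0.001] [396. 197.]
top clip_left_hinge 0.59 [ 0.636 -0.032  0.106] [287. 150.]
top clip_left_hinge 0.22 [ 0.72  -0.315  0.002] [377. 130.]
top clip_right_hinge 0.9 [ 0.644 -0.158  0.102] [329. 147.]
top place_left 0.61 [ 0.587 -0.03   0.046] [288. 170.]
top place_right 0.71 [ 0.583 -0.15   0.047] [326. 171.]
top mug 0.62 [0.501 0.288 0.003] [189. 200.]
top stamp 0.65 [ 0.582 -0.157  0.089] [329. 169.]
top stamp 0.52 [ 0.468 -0.168  0.001] [332. 209.]
top jar 0.86 [ 0.721 -0.315  0.006] [377. 129.]
top pen 0.49 [0.466 0.077 0.002] [255. 210.]
1.5 [0.16974909 0.52315226 0.23131029] [3.14159136e+00 7.49904912e-06 2.82780050e+00]
```

View pics/a.png

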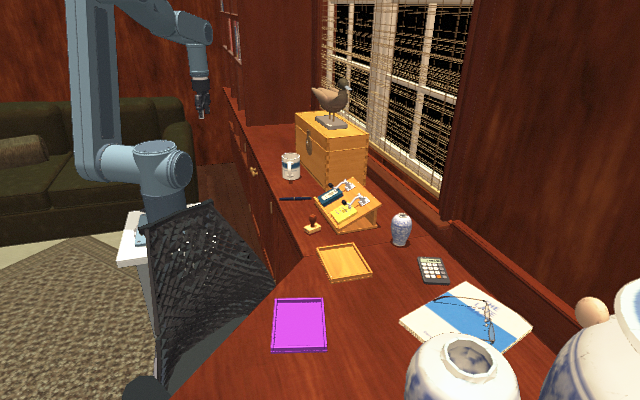

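View pics/b.png

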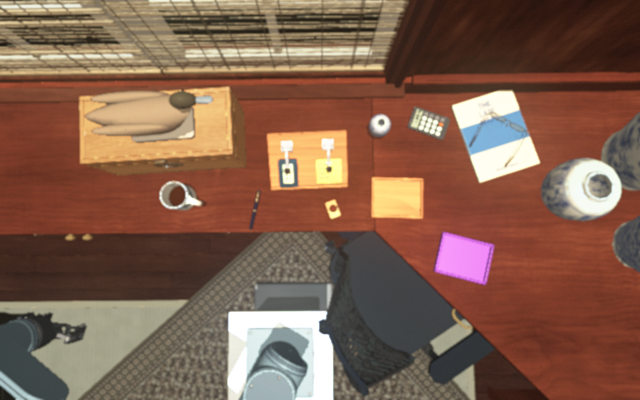

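The top view shows the stand at (308,163). The dark blue tin is in the left place (288,172) and the yellow notes are in the right place (329,170). There are two tray-shaped things: an orange-brown wooden one at (396,198) and a magenta one at (463,257). The wooden one fits the description, so I'll confirm that with one crop and measure the yaws.

```bash
python3 - <<'E'
from h import *
b=snapshot("top")
cv2.imwrite("pics/c.png",cv2.resize(b[115:235,240:440],None,fx=4,fy=4,interpolation=cv2.INTER_CUBIC))
c=camera_params("top");f=200/np.tan(np.radians(c["fov_y"]/2));R=np.array(c["R"]);C=-R.T@c["t"];print(C)
def ray(u,z):
    d=R.T@np.array([(u[0]-c["cx"])/f,(u[1]-c["cy"])/f,1]);return C+d*(z-C[2])/d[2]
for n,z in(("tray",.018),("tin_center",.065),("stand",.06)):
    for m in masks_of("top",n)[:2]:
        k,_=cv2.findContours(m["pixels"].astype(np.uint8),0,2);k=max(k,key=cv2.contourArea)[:,0]
        P=np.array([ray(u,z)[:2] for u in k],np.float32);r=cv2.minAreaRect(P)
        print(n,round(m["confidence"],2),np.round(r[0],3),np.round(r[1],3),round(r[2],1),k.mean(0))
E
```

```text
[ 0.37761128 -0.12762482  1.39420416]
tray 0.71 [ 0.311 -0.568] [0.165 0.127] 75.4 [462.1954023  257.57471264]
tray 0.61 [ 0.624 -0.09 ] [0.182 0.25 ] 1.8 [293.84285714 162.77142857]
tin_center 0.59 [ 0.577 -0.031] [0.09  0.059] 4.6 [285.47222222 168.61111111]
stand 0.93 [ 0.617 -0.092] [0.177 0.247] 1.6 [295.45454545 163.22727273]
stand 0.57 [ 0.595 -0.157] [0.009 0.025] 89.2 [328.5 166.4]
```

View pics/c.png

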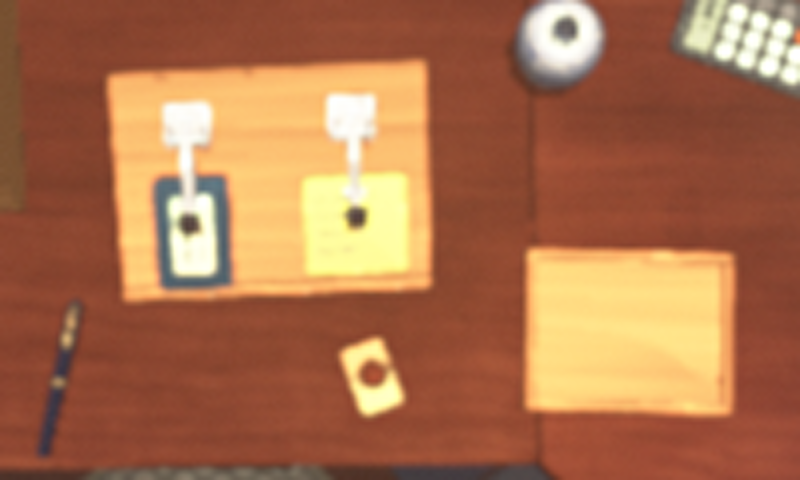

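The crop confirms it. The tin (dark blue with a label) is under the left clip and its knob is at crop (189,224). The wooden tray is at crop (630,330), well clear of everything. The stand's yaw is about +0.05 rad, and knob, hinge and face heights agree with the given sizes. Next I turn square to the stand and go above the knob.

```bash
python3 -m inch '[[0,0,0,0,0,-0.183,45],[0,0,0,0,0,-0.183,45]]' ; python3 -m inch '[[-0.0313,-0.0478,0.004,0,0,0,45],[-0.0313,-0.0478,0.004,0,0,0,45],[-0.0313,-0.0478,0.004,0,0,0,45],[-0.0313,-0.0478,0.004,0,0,0,45],[-0.0313,-0.0478,0.004,0,0,0,45],[-0.0313,-0.0478,0.004,0,0,0,45],[-0.0313,-0.0478,0.004,0,0,0,45],[-0.0313,-0.0478,0.004,0,0,0,45],[-0.0313,-0.0478,0.004,0,0,0,45],[-0.0313,-0.0478,0.004,0,0,0,45],[-0.0313,-0.0478,0.004,0,0,0,45],[-0.0313,-0.0478,0.004,0,0,0,45]]'; python3 -m inch '[[0,0,0,0,0,0,45],[0,0,0,0,0,0,45]]'
cat >> h.py <<'E'
def st():
    s=ctrl.state();p=np.array(s["ee_pos"]);r=Ro.from_euler("xyz",s["tcp_rot"]);print(s["time"],p.round(4),np.round(s["tcp_rot"],3),"gap",round(s["finger_gap"],4),"grip",round(s["grip_force"],1),np.round(s["force"],1));return p,r
def to(X,rpy=None):
    p,r=st();print("tool shift",r.inv().apply(np.array(X)-p).round(4))
    if rpy is not None: print("rotvec",(r.inv()*Ro.from_euler("xyz",rpy)).as_rotvec().round(3))
E
python3 -c "
from h import *
to([.575,-.031,.081],[np.pi,0,-np.pi+.052])"
```

```text
time: 1.95
ee_pos: [0.1697, 0.5231, 0.2313]
tcp_rot: [-3.142, -0.0, -3.083]
force: [-0.5, 0.0, -0.4]
finger_gap: 0.0517
grip_force: 0.0
time: 3.45
ee_pos: [0.5758, -0.0318, 0.1833]
tcp_rot: [3.142, 0.0, -3.09]
force: [0.6, 0.6, 0.6]
finger_gap: 0.0383
grip_force: 0.0
time: 3.7
ee_pos: [0.5743, -0.0299, 0.1829]
tcp_rot: [3.141, -0.001, -3.09]
force: [0.5, 0.1, -0.4]
finger_gap: 0.0385
grip_force: 0.0
3.7 [ 0.5743 -0.0299  0.1829] [ 3.141e+00 -1.000e-03 -3.090e+00] gap 0.0385 grip 0.0 [ 0.5  0.1 -0.4]
tool shift [-0.0008 -0.0012  0.1019]
rotvec [ 0.001 -0.001 -0.001]
```

```bash
python3 -m inch '[[0,-0.001,0.03,0,0,0,45],[0,0,0.03,0,0,0,45],[0,0,0.025,0,0,0,45],[0,0,0.015,0,0,0,45],[0,0,0,0,0,0,45]]'; python3 -c "
from h import *
cv2.imwrite('pics/d.png',cv2.resize(snapshot('side')[140:240,270:420],None,fx=5,fy=5,interpolation=2))"
```

```text
time: 4.32
ee_pos: [0.5739, -0.03, 0.0827]
tcp_rot: [3.141, -0.002, -3.088]
force: [0.4, 0.4, 0.2]
finger_gap: 0.0384
grip_force: 0.0
```

View pics/d.png

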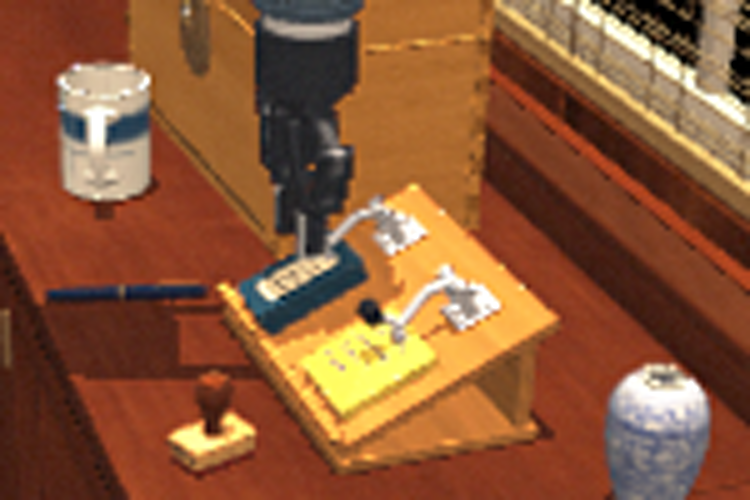

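The fingers stand over the tin at crop (310,230). The knob is hidden behind the near finger, as it should be. I'll close and look for a gap of about 18 mm.

```bash
python3 -m inch '[[0,0,0,0,0,0,0],[0,0,0,0,0,0,0],[0,0,0,0,0,0,0],[0,0,0,0,0,0,0]]'
```

```text
time: 4.88
ee_pos: [0.5757, -0.0312, 0.0846]
tcp_rot: [-3.141, 0.002, -3.09]
force: [-0.4, 1.8, 7.0]
finger_gap: 0.0165
grip_force: 58.8
```

```bash
python3 -m inch '[[0,0,-0.0106,0,0,0,0],[-0.0019,0,-0.0108,0,0,0,0],[-0.0038,0,-0.0103,0,0,0,0],[-0.0055,0,-0.0095,0,0,0,0]]';python3 -m inch '[[-0.0071,0,-0.0084,0,0,0,0],[-0.0084,0,-0.0071,0,0,0,0],[0,0,0,0,0,0,0]]'; python3 -c "
from h import *
cv2.imwrite('pics/e.png',cv2.resize(snapshot('side')[120:240,270:420],None,fx=5,fy=5,interpolation=2))"
```

```text
time: 5.38
ee_pos: [0.5847, -0.0307, 0.124]
tcp_rot: [3.141, -0.004, -3.089]
force: [1.2, -3.1, -10.1]
finger_gap: 0.0167
grip_force: 58.8
time: 5.75
ee_pos: [0.6017, -0.03, 0.1409]
tcp_rot: [-3.141, -0.0, -3.089]
force: [-4.4, -3.2, -1.9]
finger_gap: 0.0161
grip_force: 59.5
```

View pics/e.png

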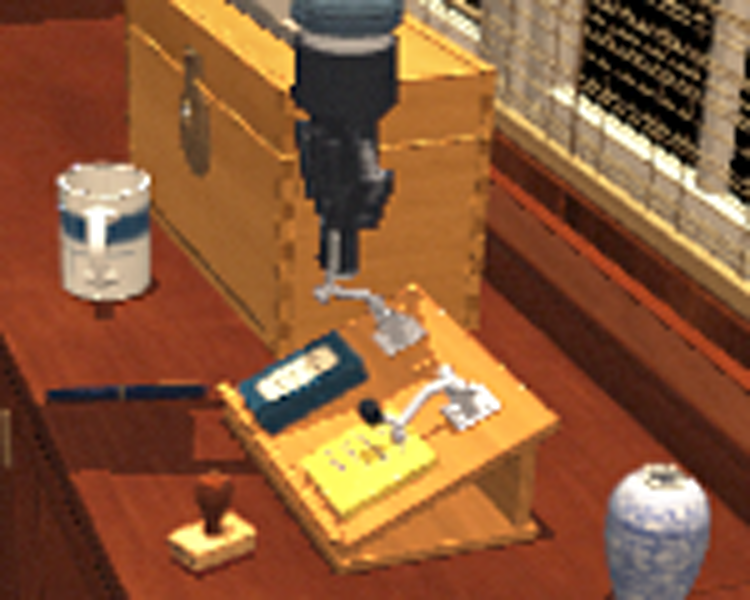

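The clip is lifting with the fingers: the lever at crop (350,290) rises from the hinge at (380,310), and the tin is still in place. I'll carry on past centre.

```bash
python3 -m inch '[[-0.0095,0,-0.0055,0,0,0,0],[-0.0103,0,-0.0038,0,0,0,0],[-0.008,0,-0.0015,0,0,0,0],[0,0,0,0,0,0,0],[0,0,0,0,0,0,40],[0,0,0,0,0,0,40],[0,0,0,0,0,0,40]]'; python3 -m inch '[[0,0,-0.03,0,0,0,40],[0,0,-0.03,0,0,0,40],[0,0,-0.01,0,0,0,40],[0,0,0,0,0,0,100]]'; python3 -c "
from h import *
cv2.imwrite('pics/f.png',cv2.resize(snapshot('side')[120:240,270:420],None,fx=5,fy=5,interpolation=2))
tips('side',['tin_center','clip_left_knob']);snapshot('top');tips('top',['tin_center','clip_left_knob'])"
```

```text
time: 6.68
ee_pos: [0.6298, -0.0279, 0.1516]
tcp_rot: [3.142, 0.002, -3.089]
force: [0.4, 0.4, 0.1]
finger_gap: 0.0345
grip_force: 0.0
time: 7.18
ee_pos: [0.6296, -0.0281, 0.2212]
tcp_rot: [-3.141, 0.001, -3.089]
force: [-1.0, 1.4, -1.2]
finger_gap: 0.0511
grip_force: 0.0
side tin_center 0.59 [ 0.577 -0.031  0.054] [330. 196.]
side clip_left_knob 0.62 [ 0.501 -0.368  0.004] [342. 262.]
side clip_left_knob 0.39 [ 0.65  -0.03   0.167] [350. 166.]
top tin_center 0.62 [ 0.581 -0.026  0.053] [286. 171.]
```

View pics/f.png

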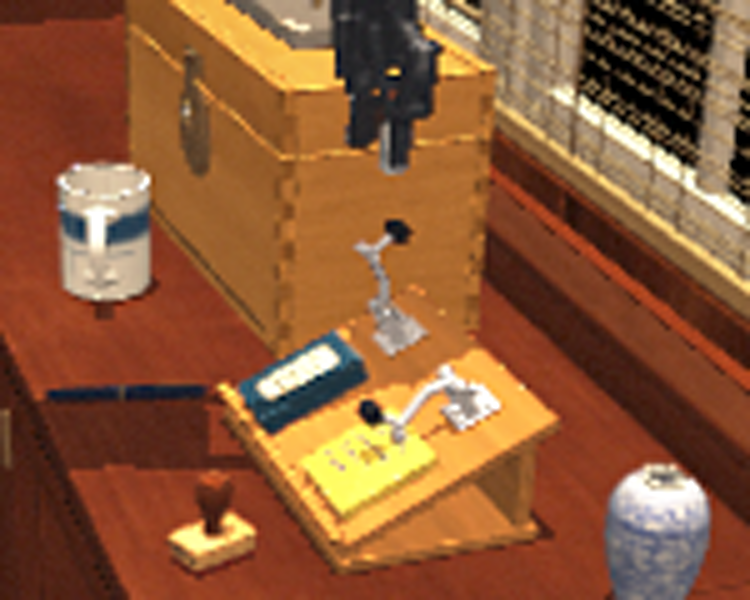

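The left clip now stands open by itself, with its knob at crop (397,232), or world (0.65,-0.03,0.167). The tin is still at (0.578,-0.030,0.055). Next I tilt square to the slope and hover over the tin.

```bash
python3 -m inch '[[0.03,0,0,0,0,0,100],[0.03,0,0,0,-0.145,0,100],[0.03,0,0,0,-0.145,0,100],[0,0,0,0,-0.146,0,100],[0,0,0,0,0,0,100],[0,0,0,0,0,0,100]]'; python3 -c "
from h import *
p,r=st();print(r.as_matrix().round(3))
rr=(Ro.from_euler('z',.052)*Ro.from_euler('y',-25,degrees=True)*Ro.from_euler('xyz',[np.pi,0,np.pi]));print(rr.as_matrix()[:,2].round(3));R=rr.as_euler('xyz')
n=-rr.as_matrix()[:,2];c=np.array([.578,-.030,.055])
to(c+.09*n,R);to(c-.008*n,R)"
```

```text
time: 8.22
ee_pos: [0.5411, -0.0336, 0.2177]
tcp_rot: [-3.141, 0.436, -3.089]
force: [0.4, 0.1, 0.7]
finger_gap: 0.0856
grip_force: 0.0
8.225 [ 0.5411 -0.0336  0.2177] [-3.141  0.436 -3.089] gap 0.0856 grip 0.0 [0.4 0.1 0.7]
[[-0.905 -0.052  0.422]
 [-0.047  0.999  0.021]
 [-0.422 -0.001 -0.906]]
[ 0.422  0.022 -0.906]
8.225 [ 0.5411 -0.0336  0.2177] [-3.141  0.436 -3.089] gap 0.0856 grip 0.0 [0.4 0.1 0.7]
tool shift [0.0352 0.0018 0.0731]
rotvec [-0.001 -0.     0.   ]
8.225 [ 0.5411 -0.0336  0.2177] [-3.141  0.436 -3.089] gap 0.0856 grip 0.0 [0.4 0.1 0.7]
tool shift [0.0352 0.0019 0.1711]
rotvec [-0.001 -0.     0.   ]
```

```bash
python3 -m inch '[[0.0352,0.002,0.03,0,0,0,100],[0,0,0.045,0,0,0,100],[0,0,0.04,0,0,0,100],[0,0,0.03,0,0,0,100],[0,0,0.02,0,0,0,100],[0,0,0.006,0,0,0,100],[0,0,0,0,0,0,100]]'; python3 -c "
from h import *
cv2.imwrite('pics/g.png',cv2.resize(snapshot('side')[140:240,270:420],None,fx=5,fy=5,interpolation=2))"
```

```text
time: 9.1
ee_pos: [0.5811, -0.0287, 0.0464]
tcp_rot: [3.141, 0.436, -3.089]
force: [-0.8, -0.1, 0.0]
finger_gap: 0.0853
grip_force: 0.0
```

View pics/g.png

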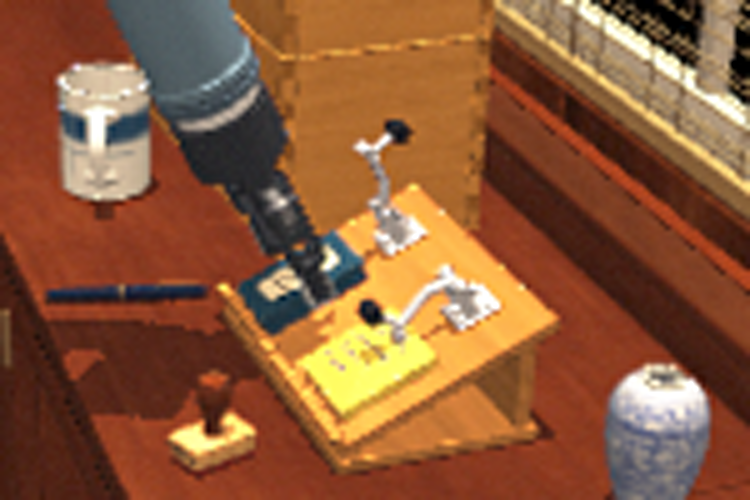

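The fingers straddle the tin at mid-length, with the near finger tip beside it at crop (325,295). The open clip and the notes are clear. I'll close and lift square to the face.

```bash
python3 -m inch '[[0,0,0,0,0,0,0],[0,0,0,0,0,0,0],[0,0,0,0,0,0,0],[0,0,0,0,0,0,0]]'; python3 -m inch '[[0,0,-0.01,0,0,0,0],[0,0,-0.02,0,0,0,0],[0,0,-0.03,0,0,0,0],[0,0,-0.04,0,0,0,0],[0,0,-0.04,0,0,0,0],[0,0,0,0,0,0,0]]'; python3 -c "
from h import *
tips('side',['tin_center']);snapshot('top');tips('top',['tin_center']); p,r=st();print(r.as_matrix().round(3))"
```

```text
time: 9.65
ee_pos: [0.5801, -0.029, 0.048]
tcp_rot: [-3.141, 0.438, -3.089]
force: [-1.7, -0.1, 5.8]
finger_gap: 0.0581
grip_force: 63.4
time: 10.4
ee_pos: [0.5212, -0.0326, 0.1771]
tcp_rot: [-3.138, 0.441, -3.088]
force: [0.8, 0.2, -1.8]
finger_gap: 0.0576
grip_force: 65.0
side tin_center 0.79 [ 0.577 -0.032  0.055] [330. 196.]
side tin_center 0.56 [ 0.5   -0.37   0.002] [342. 263.]
top tin_center 0.9 [ 0.518 -0.031  0.178] [285. 187.]
top tin_center 0.34 [ 0.496 -0.37   0.001] [396. 199.]
10.55 [ 0.5202 -0.0317  0.1729] [ 3.141  0.435 -3.09 ] gap 0.0579 grip 65.0 [ 0.   0.1 -1.4]
[[-0.906 -0.052  0.421]
 [-0.047  0.999  0.022]
 [-0.422  0.    -0.907]]
```

```bash
python3 -m inch '[[0,-0.02,0,0,0.109,0,0],[0,-0.035,0,0,0.109,0,0],[0,-0.045,0,0,0.109,0,0],[0,-0.045,0,0,0.109,0,0],[0,-0.045,0,0,0,0,0],[0,-0.045,0,0,0,0,0],[0,-0.045,0,0,0,0,0],[0,-0.035,0,0,0,0.07,0],[0,-0.02,0,0,0,0,0],[0,0,0,0,0,0,0],[0,0,0,0,0,0,0]]'; python3 -c "
from h import *
cv2.imwrite('pics/i.png',cv2.resize(snapshot('side')[140:300,270:420],None,fx=3.7,fy=3.7,interpolation=2))
tips('side',['tin_center']);snapshot('top');tips('top',['tin_center','tray']); to([.499,-.370,.03],[np.pi,0,-np.pi-.02])"
```

```text
time: 11.92
ee_pos: [0.5368, -0.3649, 0.1728]
tcp_rot: [3.14, -0.001, 3.125]
force: [-0.2, 0.1, -0.6]
finger_gap: 0.0577
grip_force: 64.9
side tin_center 0.87 [ 0.538 -0.363  0.18 ] [357. 209.]
top tin_center 0.62 [ 0.536 -0.363  0.181] [404. 179.]
top tin_center 0.58 [ 0.586 -0.032  0.047] [288. 170.]
top tray 0.67 [ 0.308 -0.575  0.001] [463. 258.]
top tray 0.56 [ 0.496 -0.371  0.001] [396. 199.]
12.175 [ 0.5372 -0.3654  0.1739] [-3.141  0.     3.125] gap 0.0577 grip 64.9 [-0.2  0.5 -0.1]
tool shift [ 0.0381 -0.0052  0.1439]
rotvec [-0.     0.     0.004]
```

View pics/i.png

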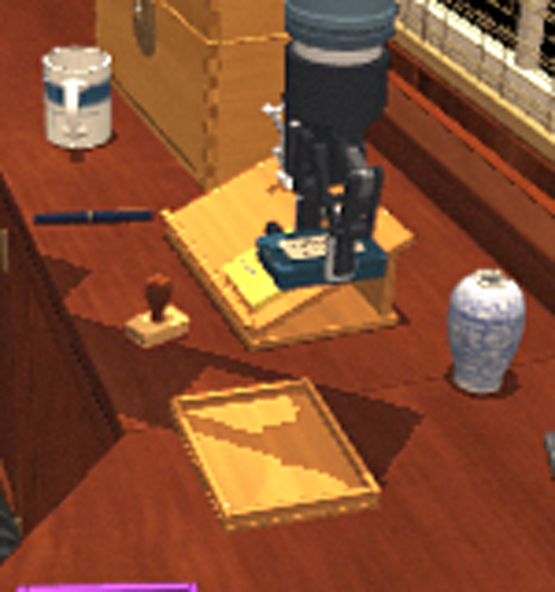

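The tin is held level at crop (320,258), and the wooden tray is empty below it at (275,455). Now I lower it.

```bash
python3 -m inch '[[0.019,-0.0026,0.02,0,0,0,0],[0.019,-0.0026,0.03,0,0,0,0],[0,0,0.035,0,0,0,0],[0,0,0.03,0,0,0,0],[0,0,0.02,0,0,0,0],[0,0,0.015,0,0,0,0],[0,0,0.008,0,0,0,0],[0,0,0.004,0,0,0,0],[0,0,0,0,0,0,0],[0,0,0,0,0,0,0]]'
```

```text
time: 13.42
ee_pos: [0.4992, -0.3713, 0.0122]
tcp_rot: [-3.141, 0.001, 3.124]
force: [-0.0, 0.3, -0.6]
finger_gap: 0.0575
grip_force: 64.9
```

```bash
python3 -m inch '[[0,0,0.0015,0,0,0,0],[0,0,0.0015,0,0,0,0],[0,0,0,0,0,0,0]]';python3 -m inch '[[0,0,0.001,0,0,0,0],[0,0,0,0,0,0,0]]'
```

```text
time: 13.8
ee_pos: [0.4989, -0.3711, 0.009]
tcp_rot: [-3.141, 0.0, 3.124]
force: [-0.7, -0.2, 2.4]
finger_gap: 0.0578
grip_force: 65.3
time: 14.05
ee_pos: [0.4989, -0.3711, 0.0089]
tcp_rot: [-3.141, 0.0, 3.124]
force: [-2.3, 2.3, 9.5]
finger_gap: 0.0579
grip_force: 66.0
```

Contact with the tray floor. I'll release and go up.

```bash
python3 -m inch '[[0,0,-0.001,0,0,0,90],[0,0,0,0,0,0,90],[0,0,0,0,0,0,90],[0,0,-0.02,0,0,0,90],[0,0,-0.04,0,0,0,90],[0,0,-0.06,0,0,0,90],[0.04,0,-0.04,0,0,0,90],[0.04,0,0,0,0,0,90],[0,0,0,0,0,0,90],[0,0,0,0,0,0,90]]'; python3 -c "
from h import *
cv2.imwrite('pics/j.png',cv2.resize(snapshot('side')[140:300,270:420],None,fx=3.7,fy=3.7,interpolation=2))
tips('side',['tin_center','notes_center','clip_left_knob'])"
```

```text
time: 15.3
ee_pos: [0.4191, -0.3697, 0.1684]
tcp_rot: [3.142, 0.0, 3.123]
force: [-0.2, -0.3, -1.0]
finger_gap: 0.0767
grip_force: 0.0
side tin_center 0.68 [ 0.499 -0.368  0.016] [342. 259.]
side notes_center 0.59 [ 0.58  -0.155  0.048] [342. 213.]
side clip_left_knob 0.48 [ 0.656 -0.03   0.166] [351. 166.]
```

View pics/j.png

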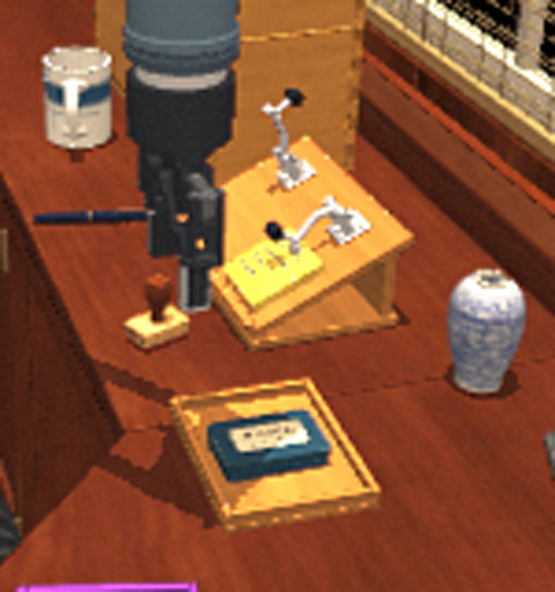

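The tin lies flat, label up, in the wooden tray at crop (270,445), with its centre at z 0.016. The left clip stands open at (290,98), and the right clip is shut on its notes block.

```bash
python3 -c "
from bench import job_done
print(job_done())"
```

```text
the job is handed in; nothing more can be done
None
```

The job is handed in, with no verdict returned: in the last picture the tin lies flat and right way up in the wooden tray, its clip stands open, and the other clip and paper block look undisturbed.

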